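# Read a label with a sprung contact reader

### The job

Take the hand-held contact reader out of its rest and press its sprung nose squarely onto the middle of the bar code label of the boxed unit on the sloping stand, gently, until the nose is about half-way in; hold it still like that for about two seconds. Then lay the reader back in its rest as it lay before, let go of it, and leave the other things on the bench where they are.

Things in the scene. Friction and masses are not known exactly. Their poses are not given: they have to be found in the camera images.
- reader_grip (a point): Grip centre of the contact reader, a loose grey-black stick 180 mm long, about 0.29 kg. Ribbed grip 104 long (x), 34 wide (y), 30 high (z), to be grasped across y; black head 44 wide, 40 high at x = 52 to 88 mm; tail 38 wide, 34 high at x = -72 to -52. +x = the way the nose points, z up as it lies. Starts level in the rest, this point above the rest's centre, 37 mm over the bench.
- nose_tip (a point): Centre of the flat front face (rubber disc, 36 mm diameter) of the reader's nose, 110 mm ahead of reader_grip on the same axis when the nose is out; same axes as reader_grip. It moves back toward the grip as the nose is pressed in.
- nose (a joint): How far the nose is pressed in, m: 0 = fully out, 0.012 = stop. A spring pushes it out: about 2.1 N starts it, 4.2 N at half-way (0.006), 6.3 N at the stop; beyond that the reader is rigid.
- aim (a point): Point on the aiming line, which runs square through the label's middle; 130 mm over the bench. +x: along the line into the label (away from the robot, 20 degrees below level, turned with the stand); y level; z up the label. The label's face lies 0 to 30 mm beyond this point along +x: the carriage is clamped elsewhere each time, which is not reported, so feel or look for it. Nothing is in front.
- stand: Fixed grey sloping stand, foot 135 x 130 mm, about 190 mm tall; origin on the bench, x away from the robot at yaw 0; aim is at x = -20, z = 130 mm. On its rails a clamped carriage (holds 30 N) bears the boxed unit, whose leaning face (119 wide, 103 mm high) has the white label with black bars, 60 wide (y) x 44 high (z), in its middle. Behind: a tall shelf post at x 0.735, y 0.075 m.
- rest: Fixed rest of the reader, origin on the bench at its centre. Base plate 125 (x) x 100 (y) x 6 mm; two saddles, 12 mm along x, at x = -36 and +36, floors 22 mm high, outward-leaning cheeks to 41 mm high, 42 mm apart at the floor, 51 at the top, 64 outside; free between the saddles for fingers. The reader lies along x, nose to +x, saddles between its head and tail (10 mm play each way).
- dispenser: Bystander: blue tape dispenser, 56 x 154 mm, 84 high, loose on the bench; origin at the centre of its underside.
- pen: Bystander: felt marker lying on the bench, 131 mm long, 14 thick; origin under its middle.
- spare_stop: Bystander: black stop block with a thumb screw, 40 x 85 mm, 49 high, loose on the bench; origin at the centre of its underside.

How it is judged:
By the outcome, as a careful person would: the job done as asked, in the order asked, and still so for the second after the job is handed in, with the robot touching nothing.
It also fails if it takes over 72 s, if anything falls off the work surface, if the arm or the gripper's body presses on something with over 40 N, if the wrist force passes 120 N, or if a joint passes its speed limit or range.

### The arm

A 6-joint arm with a two-finger parallel gripper is mounted at the origin on a cart in front of the work surface, level with it; the furniture and walls round the work are solid. World frame = base frame: x ahead of the robot, y to its left, z up, the work surface at z = 0. Lengths are in m, angles in rad, forces in N, time in s.
With the tool pointing down it reaches from about 0.375 to 0.975 m from the base axis. Payload 3.8 kg.
Tool frame: the origin (TCP) lies midway between the tips of the shut fingers; the grasp point (between the pads) lies 19 mm behind it; z points along the fingers, x is the direction in which the jaws open and shut, and the axes are right-handed (so a half turn about z gives the same grasp; the last joint's range is limited). The gripper opens to 85 mm and grips with 20 to 120 N. Pads are 22 mm wide; open, the fingers measure 114 mm over their backs; the gripper's body (76 mm by 85 mm) begins 54 mm behind the grasp point. The pads swing forward as they close: fully open they stand 13 mm farther back than shut.
Start: joints at [1.282, 0.264, 1.604, -0, 1.274, -0.037], TCP at [0.168, 0.654, 0.231] pointing down, gripper open.
Joint ranges: [-2.63, 2.63], [-0.94, 2.18], [0.31, 2.57], [-1.31, 4.45], [0, 2.66], [-2.55, 2.55]. Speed limits (rad/s): [2.57, 2.57, 3.14, 3.14, 3.14, 3.14].

### API

Orientations are given as [roll, pitch, yaw] about the fixed x, y, z axes, in that order (R = Rz(yaw) Ry(pitch) Rx(roll)).
In Python, from plant import robot gives the robot as it stands.
- The arm moves only by the tool drive_tool, never from a script. Its argument "commands" is one flat list of numbers, 6 for each row, row after row: the shift along the tool's x, y, z in cm, then the turn, a rotation vector about the tool's x, y, z in rad. In form: [x, y, z, ax, ay, az, x, y, z, ax, ay, az, ...]. A call has exactly 5 rows; each row shifts and turns the commanded pose from where the row before left it, along the tool's axes as they then stand; what a row does not reach is not made up. A row lasts 1/8 s, in which the tool goes at most 62.5 mm and 10.7 degrees, less where a joint would pass 70% of its speed; a pose out of reach is approached as far as the arm can. A call with a gripper value outside its range is refused whole. "fingers" is the opening in per cent of the stroke, from 0 (shut) to 100 (fully open), set as the call begins (left out, the last holds). The fingers move at their own pace and stop on an object; "newtons" is the grip in N (left out, the last holds). Time passes only in rows, so rows that do not move let the fingers close, or fill a call up. It gives the time, the measured TCP pose, the force and the opening at its end, in the units of the state.
- robot.state(): the state, without advancing time (a new reading comes with each control period).
- robot.snapshot(name): name is "scene" or "side" or "wrist"; returns a dict with "color" (420x560x3 uint8, red, green, blue), "z_map" (420x560 float32, m along the optical axis (not along the pixel's ray), 0 where there is no reading), "K" (3x3 intrinsics, pixels), "dist" ([k1, k2, p1, p2, k3] as OpenCV has them; the pictures are not rectified), "extrinsics" (4x4, takes a point from world to camera coordinates). Camera axes: x right, y down, z forward; pixel columns grow to the right and rows downward; lengths in m; the calibration is good to about 2 mm. A picture is of the moment at which its call begins.
- robot.finish_job(): hands the job in, once; it reports no verdict.
The state is a dict: "t": time; "joint_positions": joint angles; "joint_vel": joint speeds; "effort": joint torques, N m; "ee_pos": TCP position; "tool_rot": TCP orientation; "ft_force": force on the tool from outside, world axes, zero at the start; "wrist_torque": the same for the moment, N m; "opening": finger opening in m.
Only numpy, scipy, OpenCV 4.12 (cv2) and the standard library are available. Lean on these libraries where they do the work, as an engineer would, in place of code of your own. Each camera call takes 0.05 s, during which the arm holds its last target. There are 200 camera calls.

## Working session

There is one attempt and no reset: what is moved stays moved. The work goes in short steps, Python scripts to look and compute and a tool call to move; the robot and the scene stay as the last step left them, time stands still between calls to the robot, and variables do not carry over. Pictures are saved under pics/ and viewed, about 8 in all and at most 12, crops included, and the job is handed in when it is done.

Besides the shell and the picture viewer there is one more tool, called after ">>>" by a JSON object that holds its "fn" and its "kwargs". drive_tool: Moves the arm, as the interface text tells. Its arguments: {"type":"object","properties":{"commands":{"type":"array"},"fingers":{"type":"number"},"newtons":{"type":"number"}},"required":["commands"]}

```bash
ls; mkdir -p pics; cat > h.py <<'E'
import numpy as np, cv2
from plant import robot
from scipy.spatial.transform import Rotation as R
def snap(n,f):
    s=robot.snapshot(n); cv2.imwrite(f,s["color"][:,:,::-1]); np.savez(f[:-4]+".npz",**s); return s
def cloud(s):
    h,w=s["z_map"].shape; v,u=np.mgrid[:h,:w]
    p=cv2.undistortPoints(np.stack([u,v],-1).reshape(-1,1,2).astype(float),s["K"],s["dist"]).reshape(h,w,2)
    z=s["z_map"][...,None]; c=np.concatenate([p*z,z],-1); E=s["extrinsics"]
    return (c-E[:3,3])@E[:3,:3]
E
python3 - <<'E'
from h import *
a=snap("scene","pics/a.png");b=snap("side","pics/b.png")
cv2.imwrite("pics/ab.png",cv2.resize(np.vstack([a["color"],b["color"]])[:,:,::-1],None,fx=.71,fy=.71))
for s in(a,b):print(s["K"].tolist(),np.round(s["extrinsics"],3).tolist(),(s["z_map"]>0).mean())
print(robot.state())
E
```

```text
pics
[[428.55405929437217, 0.0, 280.3620214685677], [0.0, 428.55405929437217, 213.1386425865292], [0.0, 0.0, 1.0]] [[0.582, -0.813, 0.007, -0.44], [-0.516, -0.377, -0.769, 0.329], [0.628, 0.444, -0.639, 0.703], [0.0, 0.0, 0.0, 1.0]] 0.9963010204081633
[[385.0560614852956, 0.0, 281.359237445502], [0.0, 385.0560614852956, 214.16104019351025], [0.0, 0.0, 1.0]] [[-0.851, -0.525, -0.013, 0.417], [-0.28, 0.475, -0.834, 0.299], [0.444, -0.706, -0.552, 0.582], [0.0, 0.0, 0.0, 1.0]] 0.9961224489795918
{'t': 0.1, 'joint_positions': array([ 1.28208300e+00,  2.64699906e-01,  1.60523466e+00, -2.88152591e-05,
        1.27375852e+00, -3.69177387e-02]), 'joint_vel': array([ 0.00078293, -0.00251239, -0.00238391, -0.00049262,  0.00245178,
       -0.00052251]), 'effort': array([ 9.21813225e-04, -5.16699922e+01, -3.68595278e+01, -1.37171769e-04,
        6.18447419e-03, -1.45784969e-05]), 'ee_pos': array([0.16800108, 0.65305819, 0.23007318]), 'tool_rot': array([-3.14154264e+00,  2.10001450e-03,  1.31900925e+00]), 'ft_force': array([ 0.29615181, -0.27747272, -0.49283795]), 'wrist_torque': array([-0.06339838, -0.03735314, -0.02116351]), 'opening': 0.08535929854922614}
```

View pics/a.png

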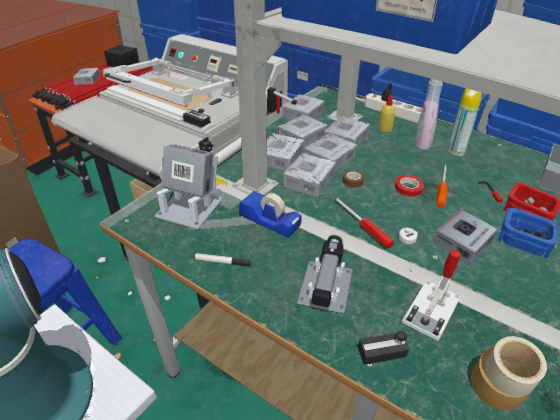

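View pics/b.png

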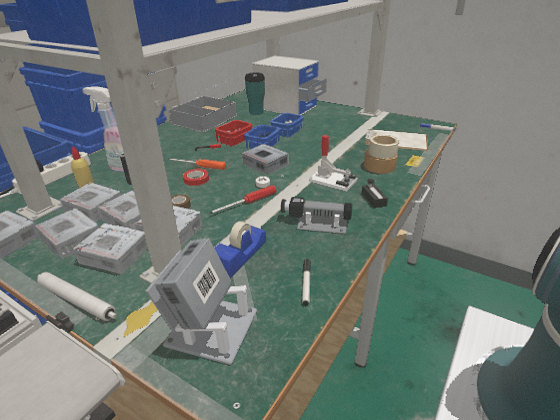

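Scene view: stand with label at (183,170), rest and reader at (328,270) with the nose at (335,242), dispenser (270,212), pen (222,260). The side view shows label (205,284) and reader (315,208).

```bash
cat > m.py <<'E'
from h import *
for f,lab,rd in(("a",(183,170),(328,270)),("b",(205,284),(318,210))):
    s=dict(np.load(f"pics/{f}.npz")); P=cloud(s); c=s["color"].astype(int)
    g=lambda x,y:np.round(P[y,x],4)
    print(f,"label",g(*lab),"reader",g(*rd))
    # label: white/black blob; bbox around label
    hsv=cv2.cvtColor(s["color"],cv2.COLOR_RGB2HSV)
    x0,y0=lab; m=np.zeros(c.shape[:2],np.uint8); m[y0-28:y0+28,x0-28:x0+28]=(c[y0-28:y0+28,x0-28:x0+28].min(-1)>195)*255
    m=cv2.morphologyEx(m,cv2.MORPH_CLOSE,np.ones((7,7)))
    n,L,st,ce=cv2.connectedComponentsWithStats(m); i=L[y0,x0] or 1+st[1:,4].argmax()
    print("lab blob",st[i],ce[i]); 
    ys,xs=np.where(L==i)
    rect=cv2.minAreaRect(np.stack([xs,ys],1).astype(np.float32)); print(rect)
    q=P[ys,xs]; med=np.median(q,0); 
    for k in range(3):
        ctr=q.mean(0); n_=np.linalg.svd(q-ctr,full_matrices=False)[2][2]; r=(q-ctr)@n_; q=q[abs(r)<max(.002,2*r.std())]
    n_*=np.sign(n_[0]); print("plane c",ctr,"n",n_,"yaw",np.arctan2(n_[1],n_[0]),"pitchdown",np.degrees(-np.arcsin(n_[2])),"std",r.std())
    # corners in 3D
    cnt=max(cv2.findContours((L==i).astype(np.uint8),0,2)[0],key=cv2.contourArea)
    ap=cv2.approxPolyDP(cv2.convexHull(cnt),4,True).reshape(-1,2); print("corners",ap.tolist())
    E=s["extrinsics"];o=-E[:3,:3].T@E[:3,3]
    d=np.c_[cv2.undistortPoints(ap.reshape(-1,1,2).astype(float),s["K"],s["dist"]).reshape(-1,2),np.ones(len(ap))]@E[:3,:3]
    X=o+d*(((ctr-o)@n_)/(d@n_))[:,None]; print(np.round(X,4).tolist(), "mean",X.mean(0), "sides",np.linalg.norm(X-np.roll(X,1,0),axis=1))
    # reader: points near
    w=P[...]; r0=P[rd[1],rd[0]]
    M=(np.hypot(w[...,0]-r0[0],w[...,1]-r0[1])<.14)&(w[...,2]>.044)&(w[...,2]<.075)
    n,L,st,ce=cv2.connectedComponentsWithStats(M.astype(np.uint8)); j=L[rd[1],rd[0]]; print("reader comp",st[j])
    q=P[L==j]; ra=cv2.minAreaRect((q[:,:2]*1000).astype(np.float32)); print("reader rect",ra,"z",np.percentile(q[:,2],[5,50,95]))
    print("box",np.round(cv2.boxPoints(ra),1).tolist())
    M=(np.hypot(w[...,0]-r0[0],w[...,1]-r0[1])<.11)&(w[...,2]>.004)&(w[...,2]<.009)
    q=P[M]; print("plate",cv2.minAreaRect((q[:,:2]*1000).astype(np.float32)))
    M=(abs(w[...,2])<.003)&(w[...,0]>.3)&(w[...,0]<.9)&(abs(w[...,1])<.5); print("bench z",w[M][:,2].mean())
E
python3 m.py
```

```text
a label [0.5507 0.1466 0.1229] reader [ 0.5348 -0.2785  0.0521]
lab blob [172 161  21  21 155] [181.79354839 170.87741935]
((181.74436950683594, 170.94100952148438), (22.5609073638916, 16.78951072692871), 12.994616508483887)
plane c [0.54786186 0.14778568 0.12089141] n [ 0.90961577  0.22916739 -0.34652771] yaw 0.24680246438161565 pitchdown 20.275080968502778 std 0.0014097308323921126
corners [[173, 161], [192, 165], [191, 181], [172, 177]]
[[0.5479, 0.1757, 0.1395], [0.5614, 0.1235, 0.1405], [0.548, 0.1199, 0.1027], [0.534, 0.1727, 0.101]] mean [0.54783205 0.14795344 0.1209241 ] sides [0.04106071 0.05389949 0.04030207 0.05460079]
reader comp [ 312  235   32   66 1111]
reader rect ((551.04833984375, -270.4518737792969), (183.8942108154297, 43.818939208984375), 20.42449188232422) z [0.04650857 0.05255028 0.05743758]
box [[457.20001220703125, -282.0], [472.5, -323.1000061035156], [644.9000244140625, -258.8999938964844], [629.5999755859375, -217.8000030517578]]
plate ((547.9718017578125, -281.3548278808594), (140.60548400878906, 182.461181640625), 81.98869323730469)
bench z 7.86770613773
[... 228 characters left out ...]
250061 ] yaw 0.15756742385458902 pitchdown -67.66927542574933 std 0.0008311066185967976
corners [[232, 287], [228, 291]]
[[0.5384, 0.0951, 0.0693], [0.539, 0.1065, 0.0683]] mean [0.53866796 0.10079386 0.06876091] sides [0.01142138 0.01142138]
reader comp [281 197  71  17 647]
reader rect ((550.1931762695312, -266.4211730957031), (180.4698028564453, 43.28338623046875), 21.771381378173828) z [0.04512564 0.05183338 0.058003  ]
box [[458.3999938964844, -279.79998779296875], [474.3999938964844, -320.0], [642.0, -253.10000610351562], [626.0, -212.89999389648438]]
plate ((528.4072265625, -263.79083251953125), (124.49534606933594, 77.84799194335938), 21.652841567993164)
bench z 0.0008200680224578981
```

```bash
cat >> h.py <<'E'
def T(p,rv):
    M=np.eye(4); M[:3,:3]=R.from_euler("xyz",rv).as_matrix(); M[:3,3]=p; return M
def cur():
    s=robot.state(); return T(s["ee_pos"],s["tool_rot"])
def rows(A,B,n,nd=2):
    """n interpolated rows from pose A to B, as tool-frame commands; prints the rows"""
    dr=R.from_matrix(A[:3,:3].T@B[:3,:3]).as_rotvec(); C=A.copy()
    dr=np.round(dr/n,4)
    for k in range(1,n+1):
        g=A[:3,3]+(B[:3,3]-A[:3,3])*k/n
        sh=np.round(C[:3,:3].T@(g-C[:3,3])*100,nd); C[:3,3]+=C[:3,:3]@sh/100; C[:3,:3]=C[:3,:3]@R.from_rotvec(dr).as_matrix()
        print(", ".join(f"{v:g}" for v in [*sh,*dr]),"," if k%5 else ",\n")
    return C
E
python3 - <<'E'
from h import *
A=cur(); B=T([.53,-.277,.26],[np.pi,0,.37-np.pi/2]); rows(A,B,20)
for f in "ab":
    s=dict(np.load(f"pics/{f}.npz"));P=cloud(s);c=s["color"].astype(int)
    M=(c[...,2]>c[...,0]+60)&(P[...,2]>.02)&(P[...,2]<.1)&(P[...,0]<.72)&(abs(P[...,1])<.3)
    q=P[M];print(cv2.minAreaRect((q[:,:2]*1000).astype(np.float32)),len(q))
E
```

```text
-4.05, 2.91, -0.14, 0.0001, 0, 0.126 ,
-3.66, 3.4, -0.14, 0.0001, 0, 0.126 ,
-3.2, 3.83, -0.14, 0.0001, 0, 0.126 ,
-2.69, 4.2, -0.15, 0.0001, 0, 0.126 ,
-2.14, 4.51, -0.14, 0.0001, 0, 0.126 ,

-1.56, 4.74, -0.14, 0.0001, 0, 0.126 ,
-0.95, 4.9, -0.15, 0.0001, 0, 0.126 ,
-0.33, 4.98, -0.14, 0.0001, 0, 0.126 ,
0.3, 4.98, -0.15, 0.0001, 0, 0.126 ,
0.92, 4.9, -0.14, 0.0001, 0, 0.126 ,

1.53, 4.75, -0.15, 0.0001, 0, 0.126 ,
2.12, 4.52, -0.14, 0.0001, 0, 0.126 ,
2.67, 4.22, -0.15, 0.0001, 0, 0.126 ,
3.17, 3.85, -0.15, 0.0001, 0, 0.126 ,
3.64, 3.41, -0.14, 0.0001, 0, 0.126 ,

4.04, 2.94, -0.15, 0.0001, 0, 0.126 ,
4.37, 2.4, -0.15, 0.0001, 0, 0.126 ,
4.64, 1.84, -0.15, 0.0001, 0, 0.126 ,
4.83, 1.24, -0.15, 0.0001, 0, 0.126 ,
4.96, 0.62, -0.14, 0.0001, 0, 0.126 ,

((635.9306030273438, -52.206504821777344), (59.245967864990234, 151.50071716308594), 2.107494831085205) 1019
((634.82373046875, -47.53612518310547), (56.980770111083984, 150.28109741210938), 2.114804983139038) 831
```

>>> {"fn": "drive_tool", "kwargs": {"commands": [-4.05, 2.9, -0.14, 0, 0, 0.126, -3.65, 3.4, -0.14, 0, 0, 0.126, -3.2, 3.85, -0.14, 0, 0, 0.126, -2.7, 4.2, -0.15, 0, 0, 0.126, -2.15, 4.5, -0.14, 0, 0, 0.126], "fingers": 100}}

```text
t: 0.72
ee_pos: [0.2588, 0.4193, 0.2379]
tool_rot: [3.141, 0.001, 0.685]
ft_force: [1.1, 0.4, 0.2]
opening: 0.0853
```

>>> {"fn": "drive_tool", "kwargs": {"commands": [-1.55, 4.75, -0.14, 0, 0, 0.126, -0.95, 4.9, -0.15, 0, 0, 0.126, -0.3, 5, -0.14, 0, 0, 0.126, 0.3, 5, -0.15, 0, 0, 0.126, 0.9, 4.9, -0.14, 0, 0, 0.126]}}

```text
t: 1.35
ee_pos: [0.3495, 0.1867, 0.2454]
tool_rot: [3.142, -0.0, 0.055]
ft_force: [1.0, -0.8, 0.4]
opening: 0.0857
```

>>> {"fn": "drive_tool", "kwargs": {"commands": [1.55, 4.75, -0.15, 0, 0, 0.126, 2.1, 4.5, -0.14, 0, 0, 0.126, 2.65, 4.2, -0.15, 0, 0, 0.126, 3.15, 3.85, -0.15, 0, 0, 0.126, 3.65, 3.4, -0.14, 0, 0, 0.126]}}

```text
t: 1.98
ee_pos: [0.4398, -0.0452, 0.2527]
tool_rot: [-3.141, 0.0, -0.576]
ft_force: [0.4, 0.3, -0.0]
opening: 0.0854
```

>>> {"fn": "drive_tool", "kwargs": {"commands": [4.05, 2.95, -0.15, 0, 0, 0.126, 4.35, 2.4, -0.15, 0, 0, 0.126, 4.65, 1.85, -0.15, 0, 0, 0.126, 4.8, 1.25, -0.15, 0, 0, 0.126, 4.95, 0.6, -0.14, 0, 0, 0.126]}}

```text
t: 2.6
ee_pos: [0.5301, -0.2775, 0.2598]
tool_rot: [3.141, 0.001, -1.205]
ft_force: [1.4, 1.1, 0.6]
opening: 0.0856
```

```bash
python3 - <<'E'
from h import *
s=snap("wrist","pics/c.png"); P=cloud(s); print(robot.state()["ee_pos"],robot.state()["tool_rot"],robot.state()["ft_force"])
E=s["extrinsics"]; print("cam",-E[:3,:3].T@E[:3,3], E[:3,:3].tolist())
E
```

```text
[ 0.53189339 -0.28318828  0.25950293] [ 3.14114868 -0.00476843 -1.21135827] [ 3.70704222 -4.81052531  1.06557823]
cam [ 0.60714473 -0.24846454  0.40305125] [[0.3573717787186727, -0.9339621736309478, -0.000264578927138582], [-0.8840391272818865, -0.3383605493742494, 0.32247009173229974], [-0.30126439087640905, -0.11500781214210067, -0.9465796162690991]]
```

View pics/c.png

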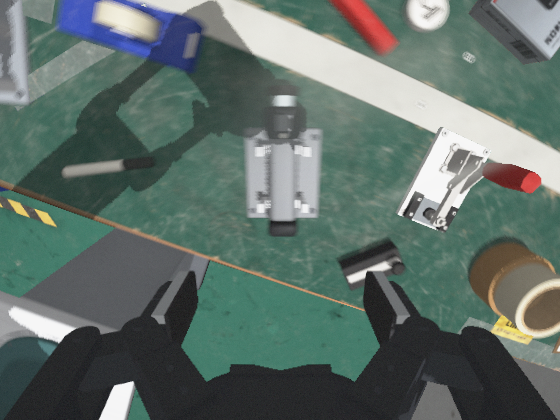

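Wrist view: reader at col 283, head at row 115, tail at row 228, plate at cols 247–321 and rows 128–219. It lies aligned in its rest.

```bash
python3 - <<'E'
from h import *
s=snap("wrist","pics/d.png"); P=cloud(s); st=robot.state(); print(st["ee_pos"],st["tool_rot"],st["ft_force"])
r0=np.array([.534,-.275])
w=P; d=np.hypot(w[...,0]-r0[0],w[...,1]-r0[1])
M=(d<.14)&(w[...,2]>.044)&(w[...,2]<.07)
n,L,sta,ce=cv2.connectedComponentsWithStats(M.astype(np.uint8)); j=1+sta[1:,4].argmax(); q=P[L==j]
ra=cv2.minAreaRect((q[:,:2]*1000).astype(np.float32)); print(ra,np.percentile(q[:,2],[5,50,95]))
yaw=np.radians(ra[2] if ra[1][0]>ra[1][1] else ra[2]-90); 
u=np.array([np.cos(yaw),np.sin(yaw)]);v=np.array([-u[1],u[0]]); print("yaw",yaw)
x=(q[:,:2]-r0)@u; y=(q[:,:2]-r0)@v; print("x range",x.min(),x.max())
for a in np.arange(-.08,.13,.015):
    k=abs(x-a)<.006
    if k.sum()>5: print(round(a,3),np.round([y[k].min(),y[k].max(),(y[k].min()+y[k].max())/2,np.median(q[k,2]),q[k,2].max()],4))
M=(d<.12)&(w[...,2]>.003)&(w[...,2]<.010); q=P[M]
n,L,sta,ce=cv2.connectedComponentsWithStats(M.astype(np.uint8)); print(sta[1:][sta[1:,4]>30])
q=np.concatenate([P[L==i] for i in range(1,n) if sta[i,4]>150]); print("plate",cv2.minAreaRect((q[:,:2]*1000).astype(np.float32)))
E
```

```text
[ 0.53070774 -0.28014443  0.25925801] [ 3.14065443e+00 -1.08700825e-03 -1.20603466e+00] [ 0.49858712  0.22361222 -0.49571757]
((550.7452392578125, -269.6845397949219), (181.16624450683594, 43.388343811035156), 21.309133529663086) [0.04733618 0.05288848 0.05891321]
yaw 0.3719145408397416
x range -0.07305105815256716 0.108115196872732
-0.065 [-0.0205  0.0171 -0.0017  0.0543  0.0563]
-0.05 [-0.018   0.0153 -0.0013  0.0512  0.054 ]
-0.035 [-0.018   0.0151 -0.0015  0.0524  0.0546]
-0.02 [-0.0181  0.0158 -0.0011  0.0524  0.0548]
-0.005 [-0.0181  0.0154 -0.0014  0.0523  0.0547]
0.01 [-0.0182  0.0158 -0.0012  0.0523  0.0547]
0.025 [-0.0183  0.0156 -0.0013  0.0524  0.0547]
0.04 [-0.0183  0.0151 -0.0016  0.0521  0.0544]
0.055 [-0.0228  0.0198 -0.0015  0.057   0.0607]
0.07 [-0.0228  0.0206 -0.0011  0.0578  0.0616]
0.085 [-0.0228  0.0201 -0.0014  0.0551  0.0591]
0.1 [-0.0187  0.0142 -0.0022  0.052   0.0566]
[[ 286  127   27   91 1800]
 [ 236  128   27   90 1681]]
plate ((532.80224609375, -277.2928466796875), (124.41603088378906, 100.32992553710938), 21.24864959716797)
```

```bash
python3 - <<'E'
from h import *
A=cur(); B=T([.534,-.2765,.12],[np.pi,0,.3714-np.pi/2]); C=rows(A,B,5); B[2,3]=.018; rows(C,B,5)
E
```

```text
-0.05, -0.09, 2.79, 0.0002, -0.0002, -0.0013 ,
-0.04, -0.09, 2.78, 0.0002, -0.0002, -0.0013 ,
-0.05, -0.09, 2.79, 0.0002, -0.0002, -0.0013 ,
-0.05, -0.09, 2.78, 0.0002, -0.0002, -0.0013 ,
-0.04, -0.09, 2.79, 0.0002, -0.0002, -0.0013 ,

-0, 0, 2.04, -0, -0, -0 ,
-0, 0, 2.04, -0, -0, -0 ,
-0, 0, 2.04, -0, -0, -0 ,
-0, 0, 2.04, -0, -0, -0 ,
-0, 0, 2.04, -0, -0, -0 ,
```

>>> {"fn": "drive_tool", "kwargs": {"commands": [-0.05, -0.09, 2.8, 0, 0, -0.001, -0.05, -0.09, 2.8, 0, 0, -0.001, -0.05, -0.09, 2.8, 0, 0, -0.001, -0.05, -0.09, 2.8, 0, 0, -0.001, -0.05, -0.09, 2.8, 0, 0, -0.001]}}

```text
t: 3.32
ee_pos: [0.5326, -0.2709, 0.119]
tool_rot: [3.141, 0.001, -1.195]
ft_force: [0.1, 0.3, 0.3]
opening: 0.0856
```

>>> {"fn": "drive_tool", "kwargs": {"commands": [0, 0, 2.0, 0, 0, 0, 0, 0, 1.5, 0, 0, 0, 0, 0, 0, 0, 0, 0, 0, 0, 0, 0, 0, 0, 0, 0, 0, 0, 0, 0]}}

```text
t: 3.95
ee_pos: [0.5342, -0.2726, 0.0866]
tool_rot: [-3.14, -0.002, -1.196]
ft_force: [-0.0, 0.1, 0.4]
opening: 0.0854
```

```bash
python3 - <<'E'
from h import *
A=cur(); s=robot.state(); print(s["ee_pos"],s["tool_rot"],s["ft_force"]); B=T([.534,-.2765,.018],[np.pi,0,.3714-np.pi/2]); rows(A,B,5)
E
```

```text
[ 0.53416536 -0.27260145  0.08662792] [-3.14008986e+00 -1.85145839e-03 -1.19598620e+00] [-0.03588412  0.0806599   0.39372865]
0.07, 0.03, 1.37, -0.0003, -0.0004, 0.0007 ,
0.07, 0.04, 1.38, -0.0003, -0.0004, 0.0007 ,
0.07, 0.03, 1.37, -0.0003, -0.0004, 0.0007 ,
0.07, 0.03, 1.37, -0.0003, -0.0004, 0.0007 ,
0.07, 0.03, 1.37, -0.0003, -0.0004, 0.0007 ,
```

>>> {"fn": "drive_tool", "kwargs": {"commands": [0.12, 0.05, 2.3, 0, 0, 0.001, 0.12, 0.05, 2.3, 0, 0, 0.001, 0.12, 0.05, 2.2, 0, 0, 0.001, 0, 0, 0, 0, 0, 0, 0, 0, 0, 0, 0, 0]}}

```text
t: 4.58
ee_pos: [0.534, -0.2764, 0.0185]
tool_rot: [-3.141, -0.001, -1.199]
ft_force: [-0.2, 0.2, 0.4]
opening: 0.0854
```

>>> {"fn": "drive_tool", "kwargs": {"commands": [0, 0, 0, 0, 0, 0, 0, 0, 0, 0, 0, 0, 0, 0, 0, 0, 0, 0, 0, 0, 0, 0, 0, 0, 0, 0, 0, 0, 0, 0], "fingers": 25, "newtons": 50}}

```text
t: 5.2
ee_pos: [0.5336, -0.2762, 0.0181]
tool_rot: [-3.141, -0.001, -1.199]
ft_force: [-0.6, 1.0, 5.9]
opening: 0.0332
```

>>> {"fn": "drive_tool", "kwargs": {"commands": [0, 0, 0, 0, 0, 0, 0, 0, -1, 0, 0, 0, 0, 0, -3, 0, 0, 0, 0, 0, -4, 0, 0, 0, 0, 0, -4, 0, 0, 0]}}

```text
t: 5.82
ee_pos: [0.532, -0.2754, 0.1373]
tool_rot: [3.14, 0.002, -1.199]
ft_force: [-0.1, -0.7, -3.1]
opening: 0.0336
```

```bash
python3 - <<'E'
from h import *
print(robot.state()["ee_pos"],robot.state()["ft_force"],robot.state()["opening"])
c0=np.array([.548,.148,.121])
for f in "ab":
    s=dict(np.load(f"pics/{f}.npz"));P=cloud(s)
    n=np.array([.9096,.2292,-.3465]); c=c0
    for k in range(6):
        r=(P-c)@n; up=np.cross([0,0,1],n); up/=np.linalg.norm(up); w=np.cross(n,up)
        a=(P-c0)@up; b=(P-c0)@w
        M=(abs(r)<(.01 if k<2 else .004))&(abs(a)<.055)&(abs(b)<.048)
        q=P[M]; c=np.median(q,0) if 0 else q.mean(0); n=np.linalg.svd(q-c,full_matrices=False)[2][2]; n*=np.sign(n[0])
    print(f,M.sum(),n,"yaw",np.arctan2(n[1],n[0]),"pitch",np.degrees(np.arcsin(-n[2])),"dist from c0",(c-c0)@n, "std",((q-c)@n).std())
    # face extents
    r=(P-c)@n; M=(abs(r)<.004)&(abs((P-c0)@up)<.09)&(abs((P-c0)@w)<.08)
    nn,L,st,ce=cv2.connectedComponentsWithStats(M.astype(np.uint8)); j=1+st[1:,4].argmax(); q=P[L==j]
    ab=np.c_[(q-c0)@up,(q-c0)@w]*1000; print("face rect",cv2.minAreaRect(ab.astype(np.float32)),np.percentile(ab,[1,99],axis=0))
    # label white extents in plane
    col=s["color"].astype(int); g=col.min(-1); m=M&(abs((P-c0)@up)<.04)&(abs((P-c0)@w)<.032)
    fa=np.median(g[L==j]); wm=m&((g>fa+35)|(g<fa-45)); q=P[wm]; ab=np.c_[(q-c0)@up,(q-c0)@w]*1000; print("gray",fa,"label",wm.sum(),np.percentile(ab,[1,50,99],axis=0))
E
```

```text
[ 0.53203361 -0.27539653  0.13729644] [-0.06936594 -0.71619718 -3.12770297] 0.03355991100682068
a 1458 [ 0.90976824  0.23048395 -0.34525193] yaw 0.24812308600561636 pitch 20.197175087450137 dist from c0 0.00034142321334809607 std 0.0015775596109504542
face rect ((-0.3317146301269531, -6.142509460449219), (117.0385513305664, 120.78755187988281), 89.82550811767578) [[-59.12425456 -56.20025281]
 [ 57.28140812  51.24729313]]
gray 140.0 label 197 [[-30.08055696 -22.37248655]
 [ -1.32763053   1.7244584 ]
 [ 28.97865994  22.02847729]]
b 2295 [ 0.90926167  0.23552116 -0.3431807 ] yaw 0.2534542193427015 pitch 20.07077858241503 dist from c0 -0.0009438548746247787 std 0.0007761471652519012
face rect ((1.2559127807617188, -4.353740692138672), (119.6113052368164, 114.09925842285156), 0.8356126546859741) [[-55.85156104 -55.7191252 ]
 [ 59.72284136  51.80764125]]
gray 132.0 label 328 [[-30.14969681 -21.27475907]
 [  1.84709502   2.32579311]
 [ 29.8100319   23.02098936]]
```

```bash
cat >> h.py <<'E'
TR=np.eye(4); TR[:3,:3]=(R.from_euler("z",-np.pi/2)*R.from_euler("x",np.pi)).as_matrix(); TR[:3,3]=[0,0,-.019]  # tool in reader frame
c0=np.array([.548,.148,.121]); RL=(R.from_euler("z",.25)*R.from_euler("y",np.radians(20))).as_matrix()
def press(gap,c=c0):
    M=np.eye(4); M[:3,:3]=RL; M[:3,3]=c-RL[:,0]*(.110+gap); return M@TR
E
python3 - <<'E'
from h import *
A=cur(); B=press(.06); print(B); rows(A,B,10)
E
```

```text
[[ 2.47403959e-01 -9.10479853e-01 -3.31387565e-01  3.86922061e-01]
 [-9.68912422e-01 -2.32483675e-01 -8.46171376e-02  1.06870050e-01]
 [-7.59437276e-17  3.42020143e-01 -9.39692621e-01  1.61289265e-01]
 [ 0.00000000e+00  0.00000000e+00  0.00000000e+00  1.00000000e+00]]
-4.09, -0.04, -0.23, -0.0347, -0.0019, 0.0121 ,
-4.09, 0.02, -0.23, -0.0347, -0.0019, 0.0121 ,
-4.09, 0.08, -0.21, -0.0347, -0.0019, 0.0121 ,
-4.09, 0.14, -0.2, -0.0347, -0.0019, 0.0121 ,
-4.08, 0.19, -0.19, -0.0347, -0.0019, 0.0121 ,

-4.09, 0.25, -0.18, -0.0347, -0.0019, 0.0121 ,
-4.08, 0.3, -0.16, -0.0347, -0.0019, 0.0121 ,
-4.08, 0.35, -0.14, -0.0347, -0.0019, 0.0121 ,
-4.07, 0.41, -0.11, -0.0347, -0.0019, 0.0121 ,
-4.07, 0.47, -0.1, -0.0347, -0.0019, 0.0121 ,
```

>>> {"fn": "drive_tool", "kwargs": {"commands": [-2, 0, -0.25, -0.035, -0.002, 0.012, -4.1, 0, -0.25, -0.035, -0.002, 0.012, -4.1, 0.05, -0.2, -0.035, -0.002, 0.012, -4.1, 0.1, -0.2, -0.035, -0.002, 0.012, -4.1, 0.2, -0.2, -0.035, -0.002, 0.012]}}

```text
t: 6.45
ee_pos: [0.4671, -0.1024, 0.1488]
tool_rot: [2.964, 0.005, -1.26]
ft_force: [0.4, 0.5, -3.3]
opening: 0.0332
```

>>> {"fn": "drive_tool", "kwargs": {"commands": [-4.1, 0.25, -0.2, -0.035, -0.002, 0.012, -4.1, 0.3, -0.15, -0.035, -0.002, 0.012, -4.1, 0.35, -0.15, -0.035, -0.002, 0.012, -4.1, 0.4, -0.1, -0.035, -0.002, 0.012, -4, 0.45, -0.1, -0.035, -0.002, 0.012]}}

```text
t: 7.08
ee_pos: [0.3949, 0.0888, 0.1609]
tool_rot: [2.79, -0.001, -1.32]
ft_force: [-0.7, -0.5, -3.2]
opening: 0.0335
```

>>> {"fn": "drive_tool", "kwargs": {"commands": [-2, 0.2, 0, 0, 0, 0, 0, 0, 0, 0, 0, 0, 0, 0, 0, 0, 0, 0, 0, 0, 0, 0, 0, 0, 0, 0, 0, 0, 0, 0]}}

```text
t: 7.7
ee_pos: [0.3893, 0.1059, 0.1617]
tool_rot: [2.791, -0.001, -1.321]
ft_force: [-0.1, 0.8, -2.9]
opening: 0.0336
```

```bash
python3 - <<'E'
from h import *
s=robot.state(); print(s["ee_pos"],s["tool_rot"],s["ft_force"],s["wrist_torque"],s["opening"])
A=cur(); rows(A,press(.025),5)
b=snap("side","pics/e.png"); a=snap("scene","pics/f.png")
cv2.imwrite("pics/ef.png",np.vstack([cv2.resize(b["color"][140:370,80:380],None,fx=2,fy=1.3)[:,:,::-1][:300],cv2.resize(a["color"][90:290,60:360],None,fx=2,fy=1.5)[:,:,::-1]]))
E
```

```text
[0.38930931 0.10589413 0.16172414] [ 2.79127554e+00 -1.30061517e-03 -1.32122447e+00] [-0.06405085  0.77206018 -2.94483661] [ 0.0370061  -0.26123923 -0.04585345] 0.03362186625851249
-0.03, -0.66, 0.02, 0.0003, -0.0002, -0.0002 ,
-0.03, -0.67, 0.02, 0.0003, -0.0002, -0.0002 ,
-0.03, -0.66, 0.03, 0.0003, -0.0002, -0.0002 ,
-0.03, -0.67, 0.02, 0.0003, -0.0002, -0.0002 ,
-0.04, -0.66, 0.02, 0.0003, -0.0002, -0.0002 ,
```

View pics/ef.png

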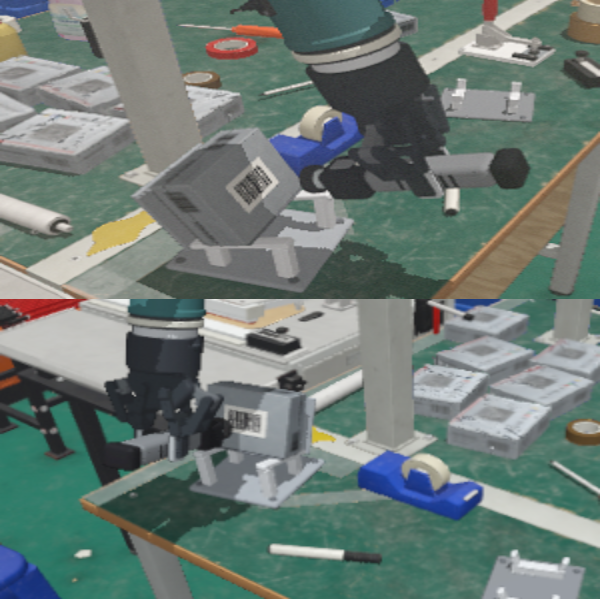

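Both views show the reader held, tilted with the slope, with the nose just short of the label (side crop: nose at (312,180), label at (250,183)). I'll check the reader's alignment numerically.

```bash
cat > chk.py <<'E'
from h import *
import sys
def chk(f):
    s=dict(np.load(f)); P=cloud(s); M=cur()@np.linalg.inv(TR); q=(P.reshape(-1,3)-M[:3,3])@M[:3,:3]*1000
    k=(abs(q[:,1])<27)&(abs(q[:,2])<27)&(q[:,0]>-80)&(q[:,0]<118)
    q=q[k]; print(f,"x",np.percentile(q[:,0],[.5,99.5]))
    for a,b in((-70,-54),(-50,-20),(20,50),(54,86),(92,108)):
        z=q[(q[:,0]>a)&(q[:,0]<b)]
        if len(z)>15: print((a,b),len(z),"y",np.round(np.percentile(z[:,1],[3,97]),1),"z",np.round(np.percentile(z[:,2],[3,97]),1))
    return M
for f in sys.argv[1:]: chk(f)
E
python3 chk.py pics/e.npz pics/f.npz
```

```text
pics/e.npz x [-72.96652606 107.28461793]
(-70, -54) 321 y [-13.   19.1] z [-10.8  18.3]
(-50, -20) 524 y [-10.9  17.2] z [-9.9 16.2]
(20, 50) 182 y [10.4 17.6] z [-11.3  14. ]
(54, 86) 538 y [-12.7  22.4] z [-15.2  22.6]
(92, 108) 210 y [-9.9 17.3] z [-10.3  18.2]
pics/f.npz x [-73.19666338 107.78987486]
(-70, -54) 177 y [-21.1  13.9] z [-13.6  18.6]
(-50, -20) 203 y [-19.1   8.7] z [-10.7  16.4]
(20, 50) 64 y [-18.3   6.3] z [-11.1  15.3]
(54, 86) 166 y [-24.6 -13.6] z [-16.5  20.1]
(92, 108) 55 y [-20.   -0.3] z [-9.9 18.4]
```

>>> {"fn": "drive_tool", "kwargs": {"commands": [-0.03, -0.65, 0.02, 0, 0, 0, -0.03, -0.65, 0.02, 0, 0, 0, -0.03, -0.65, 0.02, 0, 0, 0, -0.03, -0.65, 0.02, 0, 0, 0, -0.03, -0.65, 0.02, 0, 0, 0]}}

```text
t: 8.43
ee_pos: [0.4184, 0.1156, 0.1494]
tool_rot: [2.791, -0.001, -1.32]
ft_force: [0.0, 0.2, -3.1]
opening: 0.0333
```

```bash
cat > f.py <<'E'
from h import *
F=[];p=[];w=[]
for i in range(8):
    robot.snapshot("side"); s=robot.state(); F.append(s["ft_force"]); p.append(s["ee_pos"]); w.append(s["tool_rot"])
F=np.array(F); fx=F@RL; print("t",s["t"],"F label frame",fx.mean(0).round(2),"sd",fx.std(0).round(2))
M=cur(); M[:3,3]=np.mean(p,0); G=M@np.linalg.inv(TR); e=RL.T@(G[:3,3]-c0)*1000; print("nose(out) rel. label mm",(e+RL.T@G[:3,0]*110).round(2),"rot err",R.from_matrix(RL.T@G[:3,:3]).as_rotvec().round(4), "sd",np.std(p,0).round(5))
E
python3 f.py
```

```text
t 8.825 F label frame [ 1.16  0.1  -2.61] sd [0.39 0.46 0.38]
nose(out) rel. label mm [-25.52   0.68  -0.12] rot err [-0.0014  0.0013  0.0003] sd [0.00041 0.00014 0.0002 ]
```

>>> {"fn": "drive_tool", "kwargs": {"commands": [0.01, -0.4, 0, 0, 0, 0, 0.01, -0.4, 0, 0, 0, 0, 0.01, -0.4, 0, 0, 0, 0, 0.01, -0.3, 0, 0, 0, 0, 0.01, -0.2, 0, 0, 0, 0]}}

```text
t: 9.45
ee_pos: [0.4338, 0.1189, 0.1437]
tool_rot: [2.791, -0.001, -1.32]
ft_force: [0.4, -0.8, -3.0]
opening: 0.0333
```

```bash
python3 f.py; python3 - <<'E'
from h import *
b=snap("side","pics/g.png"); cv2.imwrite("pics/g2.png",cv2.resize(b["color"][240:320,180:300],None,fx=5,fy=5,interpolation=cv2.INTER_CUBIC)[:,:,::-1])
E
```

```text
t 9.85 F label frame [ 1.23  0.39 -2.79] sd [0.32 0.54 0.5 ]
nose(out) rel. label mm [-8.68  0.15 -0.09] rot err [-0.0015  0.0012  0.0003] sd [1.5e-04 4.0e-05 9.0e-05]
```

View pics/g2.png

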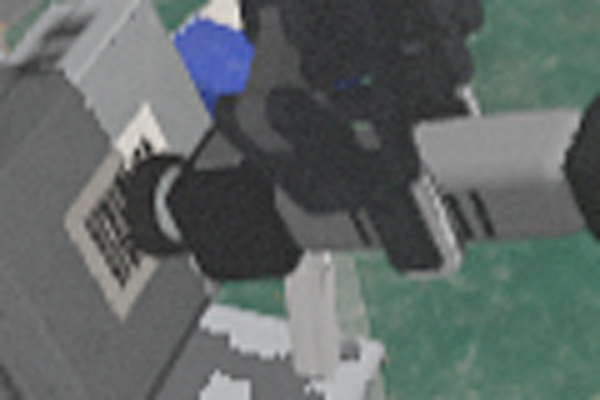

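The crop shows the nose disc at (160,205) just short of the label, with no contact force yet. I'll creep in.

>>> {"fn": "drive_tool", "kwargs": {"commands": [0, -0.1, 0, 0, 0, 0, 0, -0.1, 0, 0, 0, 0, 0, -0.1, 0, 0, 0, 0, 0, -0.1, 0, 0, 0, 0, 0, -0.1, 0, 0, 0, 0]}}

```text
t: 10.52
ee_pos: [0.4382, 0.1201, 0.1421]
tool_rot: [2.791, -0.001, -1.32]
ft_force: [-0.0, -0.9, -3.9]
opening: 0.0335
```

```bash
python3 f.py
```

```text
t 10.925 F label frame [ 0.77 -0.14 -2.79] sd [0.37 0.68 0.41]
nose(out) rel. label mm [-3.68  0.17 -0.09] rot err [-0.0014  0.0013  0.0004] sd [6.e-05 2.e-05 4.e-05]
```

>>> {"fn": "drive_tool", "kwargs": {"commands": [0, -0.1, 0, 0, 0, 0, 0, -0.1, 0, 0, 0, 0, 0, 0, 0, 0, 0, 0, 0, 0, 0, 0, 0, 0, 0, 0, 0, 0, 0, 0]}}

```text
t: 11.55
ee_pos: [0.4399, 0.1205, 0.1414]
tool_rot: [2.791, -0.001, -1.32]
ft_force: [-0.5, -0.4, -2.1]
opening: 0.0332
```

```bash
python3 f.py
```

```text
t 11.95 F label frame [ 0.82  0.16 -2.7 ] sd [0.38 0.49 0.61]
nose(out) rel. label mm [-1.73  0.16 -0.07] rot err [-0.0014  0.0013  0.0003] sd [1.e-05 1.e-05 1.e-05]
```

>>> {"fn": "drive_tool", "kwargs": {"commands": [0, -0.1, 0, 0, 0, 0, 0, 0, 0, 0, 0, 0, 0, 0, 0, 0, 0, 0, 0, 0, 0, 0, 0, 0, 0, 0, 0, 0, 0, 0]}}

```text
t: 12.58
ee_pos: [0.4409, 0.1208, 0.1411]
tool_rot: [2.791, -0.001, -1.32]
ft_force: [-0.2, -0.3, -2.4]
opening: 0.0332
```

```bash
python3 f.py
```

```text
t 12.975 F label frame [ 0.86  0.21 -3.12] sd [0.43 0.43 0.46]
nose(out) rel. label mm [-0.71  0.15 -0.07] rot err [-0.0014  0.0013  0.0003] sd [1.e-05 1.e-05 1.e-05]
```

>>> {"fn": "drive_tool", "kwargs": {"commands": [0, -0.1, 0, 0, 0, 0, 0, 0, 0, 0, 0, 0, 0, 0, 0, 0, 0, 0, 0, 0, 0, 0, 0, 0, 0, 0, 0, 0, 0, 0]}}

```text
t: 13.6
ee_pos: [0.4416, 0.1209, 0.1407]
tool_rot: [2.791, -0.001, -1.32]
ft_force: [-2.0, -0.7, -2.6]
opening: 0.0334
```

```bash
python3 f.py
```

```text
t 14.0 F label frame [-1.64 -0.03 -2.59] sd [0.43 0.81 0.34]
nose(out) rel. label mm [ 0.21  0.16 -0.16] rot err [-0.0014  0.0014  0.0003] sd [3.e-05 1.e-05 1.e-05]
```

>>> {"fn": "drive_tool", "kwargs": {"commands": [0, -0.1, 0, 0, 0, 0, 0, 0, 0, 0, 0, 0, 0, 0, 0, 0, 0, 0, 0, 0, 0, 0, 0, 0, 0, 0, 0, 0, 0, 0]}}

```text
t: 14.62
ee_pos: [0.4427, 0.1212, 0.1404]
tool_rot: [2.791, -0.001, -1.32]
ft_force: [-2.1, -1.0, -2.8]
opening: 0.0331
```

```bash
python3 f.py
```

```text
t 15.025 F label frame [-1.51 -0.19 -3.05] sd [0.58 0.41 0.25]
nose(out) rel. label mm [ 1.26  0.15 -0.12] rot err [-0.0014  0.0014  0.0003] sd [1.e-05 1.e-05 1.e-05]
```

>>> {"fn": "drive_tool", "kwargs": {"commands": [0, -0.1, 0, 0, 0, 0, 0, 0, 0, 0, 0, 0, 0, 0, 0, 0, 0, 0, 0, 0, 0, 0, 0, 0, 0, 0, 0, 0, 0, 0]}}

```text
t: 15.65
ee_pos: [0.4436, 0.1214, 0.14]
tool_rot: [2.791, -0.001, -1.32]
ft_force: [-2.4, -0.2, -1.6]
opening: 0.0336
```

```bash
python3 f.py
```

```text
t 16.05 F label frame [-1.84 -0.29 -3.02] sd [0.26 0.38 0.45]
nose(out) rel. label mm [ 2.26  0.15 -0.11] rot err [-0.0014  0.0014  0.0003] sd [1.e-05 1.e-05 1.e-05]
```

Contact came at about −0.1 mm, so half-way is about +5.9 mm: 3.6 mm more, then hold.

>>> {"fn": "drive_tool", "kwargs": {"commands": [0, -0.1, 0, 0, 0, 0, 0, -0.1, 0, 0, 0, 0, 0, -0.1, 0, 0, 0, 0, 0, -0.06, 0, 0, 0, 0, 0, 0, 0, 0, 0, 0]}}

```text
t: 16.68
ee_pos: [0.4468, 0.1223, 0.1388]
tool_rot: [2.791, -0.001, -1.32]
ft_force: [-3.2, -0.9, -1.9]
opening: 0.0333
```

```bash
python3 f.py; python3 f.py;python3 - <<'E'
from h import *
b=snap("side","pics/i.png"); cv2.imwrite("pics/i2.png",cv2.resize(b["color"][240:320,180:300],None,fx=5,fy=5,interpolation=cv2.INTER_CUBIC)[:,:,::-1])
E
```

```text
t 17.075 F label frame [-3.5  -0.57 -2.69] sd [0.4  0.46 0.42]
nose(out) rel. label mm [ 5.83  0.16 -0.15] rot err [-0.0014  0.0014  0.0003] sd [1.e-05 1.e-05 1.e-05]
t 17.475 F label frame [-3.46 -0.47 -3.04] sd [0.57 0.35 0.49]
nose(out) rel. label mm [ 5.83  0.16 -0.14] rot err [-0.0014  0.0014  0.0003] sd [1.e-05 1.e-05 1.e-05]
```

View pics/i2.png

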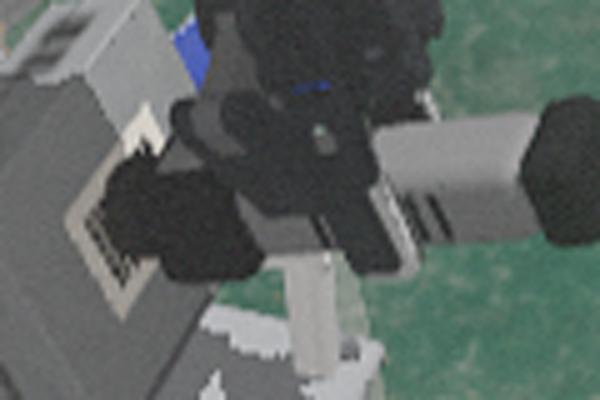

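Force rose 4.4 N over baseline, so the nose is about 6–6.6 mm in. The picture shows the nose disc at about (137,205) and the label's middle at about (135,212). Hold on, then withdraw.

>>> {"fn": "drive_tool", "kwargs": {"commands": [0, 0, 0, 0, 0, 0, 0, 0, 0, 0, 0, 0, 0, 0, 0, 0, 0, 0, 0, 0, 0, 0, 0, 0, 0, 0, 0, 0, 0, 0]}}

```text
t: 18.15
ee_pos: [0.4469, 0.1223, 0.1388]
tool_rot: [2.791, -0.001, -1.32]
ft_force: [-4.3, -1.3, -1.3]
opening: 0.0335
```

>>> {"fn": "drive_tool", "kwargs": {"commands": [0, 0, 0, 0, 0, 0, 0, 0, 0, 0, 0, 0, 0, 0, 0, 0, 0, 0, 0, 0, 0, 0, 0, 0, 0, 0, 0, 0, 0, 0]}}

```text
t: 18.77
ee_pos: [0.4469, 0.1223, 0.1388]
tool_rot: [2.791, -0.001, -1.32]
ft_force: [-3.7, -0.9, -2.2]
opening: 0.0336
```

>>> {"fn": "drive_tool", "kwargs": {"commands": [0, 0.3, 0, 0, 0, 0, 0, 0.7, 0, 0, 0, 0, 0, 1.5, 0, 0, 0, 0, 0, 2, 0, 0, 0, 0, 0, 2, 0, 0, 0, 0]}}

```text
t: 19.4
ee_pos: [0.3873, 0.1071, 0.1618]
tool_rot: [2.793, -0.001, -1.32]
ft_force: [-0.6, -0.1, -3.8]
opening: 0.0335
```

```bash
python3 - <<'E'
from h import *
A=cur(); s=robot.state();print(s["ee_pos"],s["opening"]); B=T([.534,-.2763,.15],[np.pi,0,.3714-np.pi/2]); rows(A,B,10)
E
```

```text
[0.38733426 0.1071088  0.16179486] 0.0334507205439
4.08, -0.48, -0.04, 0.0348, 0.002, -0.012 ,
4.08, -0.44, -0.03, 0.0348, 0.002, -0.012 ,
4.09, -0.39, 0.01, 0.0348, 0.002, -0.012 ,
4.09, -0.33, 0.02, 0.0348, 0.002, -0.012 ,
4.1, -0.29, 0.04, 0.0348, 0.002, -0.012 ,

4.1, -0.24, 0.06, 0.0348, 0.002, -0.012 ,
4.1, -0.18, 0.07, 0.0348, 0.002, -0.012 ,
4.1, -0.13, 0.09, 0.0348, 0.002, -0.012 ,
4.11, -0.08, 0.1, 0.0348, 0.002, -0.012 ,
4.1, -0.03, 0.11, 0.0348, 0.002, -0.012 ,
```

>>> {"fn": "drive_tool", "kwargs": {"commands": [3.1, -0.4, 0, 0.035, 0.002, -0.012, 4.1, -0.45, -0.05, 0.035, 0.002, -0.012, 4.1, -0.4, 0, 0.035, 0.002, -0.012, 4.1, -0.35, 0, 0.035, 0.002, -0.012, 4.1, -0.3, 0.05, 0.035, 0.002, -0.012]}}

```text
t: 20.02
ee_pos: [0.4589, -0.0766, 0.1562]
tool_rot: [2.97, 0.004, -1.259]
ft_force: [1.0, -0.3, -3.1]
opening: 0.0335
```

>>> {"fn": "drive_tool", "kwargs": {"commands": [4.1, -0.25, 0.05, 0.035, 0.002, -0.012, 4.1, -0.2, 0.05, 0.035, 0.002, -0.012, 4.1, -0.15, 0.1, 0.035, 0.002, -0.012, 4.1, -0.1, 0.1, 0.035, 0.002, -0.012, 4.1, 0, 0.1, 0.035, 0.002, -0.012]}}

```text
t: 20.65
ee_pos: [0.5323, -0.268, 0.1504]
tool_rot: [-3.14, -0.001, -1.199]
ft_force: [0.3, 0.7, -3.6]
opening: 0.0334
```

>>> {"fn": "drive_tool", "kwargs": {"commands": [1, -0.05, 0, 0, 0, 0, 0, 0, 0, 0, 0, 0, 0, 0, 0, 0, 0, 0, 0, 0, 0, 0, 0, 0, 0, 0, 0, 0, 0, 0]}}

```text
t: 21.28
ee_pos: [0.5363, -0.2752, 0.1497]
tool_rot: [3.142, 0.0, -1.198]
ft_force: [0.5, -0.4, -3.5]
opening: 0.0334
```

```bash
python3 - <<'E'
from h import *
w=snap("wrist","pics/j.png"); s=robot.state();print(s["ee_pos"],s["tool_rot"],s["opening"],s["ft_force"]); A=cur()
B=T([.5336,-.2762,.060],[np.pi,0,.3714-np.pi/2]); C=rows(A,B,5); B[2,3]=.0190; rows(C,B,5)
E
python3 chk.py pics/j.npz
```

```text
[ 0.53630539 -0.27534667  0.14969927] [ 3.14156086e+00  7.62821452e-05 -1.19807210e+00] 0.03377976447584137 [-0.38869064  0.74570202 -2.28527439]
-0, 0.06, 1.79, 0, 0, 0.0003 ,
-0.01, 0.05, 1.8, 0, 0, 0.0003 ,
-0, 0.06, 1.79, 0, 0, 0.0003 ,
-0, 0.06, 1.8, 0, 0, 0.0003 ,
-0.01, 0.05, 1.79, 0, 0, 0.0003 ,

0, 0, 0.82, 0, 0, -0 ,
0, 0, 0.82, 0, 0, -0 ,
0, 0, 0.82, 0, 0, -0 ,
0, 0, 0.82, 0, 0, -0 ,
0, 0, 0.82, 0, 0, -0 ,

pics/j.npz x [-31.43429358 107.76369373]
(-50, -20) 1426 y [-16.2  15.8] z [ 9.6 16.4]
(20, 50) 5551 y [-15.6  14.9] z [10.2 16.6]
(54, 86) 10795 y [-19.7  19.4] z [16.7 23.2]
(92, 108) 4443 y [-15.5  14.9] z [ 3.7 18.7]
```

>>> {"fn": "drive_tool", "kwargs": {"commands": [0, 0.06, 1.8, 0, 0, 0, 0, 0.06, 1.8, 0, 0, 0, -0.01, 0.05, 1.8, 0, 0, 0, 0, 0.06, 1.8, 0, 0, 0, -0.01, 0.05, 1.8, 0, 0, 0]}}

```text
t: 21.95
ee_pos: [0.5333, -0.2768, 0.058]
tool_rot: [3.141, 0.001, -1.199]
ft_force: [-0.2, 0.1, -3.2]
opening: 0.0337
```

>>> {"fn": "drive_tool", "kwargs": {"commands": [0, 0, 0.3, 0, 0, 0, 0, 0, 0, 0, 0, 0, 0, 0, 0, 0, 0, 0, 0, 0, 0, 0, 0, 0, 0, 0, 0, 0, 0, 0]}}

```text
t: 22.58
ee_pos: [0.534, -0.2771, 0.0573]
tool_rot: [-3.141, -0.001, -1.199]
ft_force: [0.4, 0.1, -3.1]
opening: 0.0332
```

>>> {"fn": "drive_tool", "kwargs": {"commands": [-0.03, 0, 1, 0, 0, 0, -0.03, 0, 1, 0, 0, 0, -0.03, 0, 1, 0, 0, 0, 0, 0, 0.5, 0, 0, 0, 0, 0, 0.2, 0, 0, 0]}}

```text
t: 23.2
ee_pos: [0.5329, -0.2758, 0.0189]
tool_rot: [3.141, 0.001, -1.199]
ft_force: [-0.1, 0.2, -3.5]
opening: 0.0334
```

>>> {"fn": "drive_tool", "kwargs": {"commands": [0, 0, 0.1, 0, 0, 0, 0, 0, 0, 0, 0, 0, 0, 0, 0, 0, 0, 0, 0, 0, 0, 0, 0, 0, 0, 0, 0, 0, 0, 0]}}

```text
t: 23.82
ee_pos: [0.5333, -0.2761, 0.0188]
tool_rot: [-3.141, -0.0, -1.199]
ft_force: [0.1, 0.7, -2.8]
opening: 0.0332
```

>>> {"fn": "drive_tool", "kwargs": {"commands": [0, 0, 0.05, 0, 0, 0, 0, 0, 0.05, 0, 0, 0, 0, 0, 0, 0, 0, 0, 0, 0, 0, 0, 0, 0, 0, 0, 0, 0, 0, 0]}}

```text
t: 24.45
ee_pos: [0.5333, -0.2761, 0.0181]
tool_rot: [-3.142, -0.0, -1.199]
ft_force: [-3.9, 1.0, 2.4]
opening: 0.0333
```

>>> {"fn": "drive_tool", "kwargs": {"commands": [0, 0, 0, 0, 0, 0, 0, 0, 0, 0, 0, 0, 0, 0, 0, 0, 0, 0, 0, 0, 0, 0, 0, 0, 0, 0, 0, 0, 0, 0], "fingers": 100, "newtons": 20}}

```text
t: 25.08
ee_pos: [0.5333, -0.2761, 0.0176]
tool_rot: [-3.142, -0.0, -1.199]
ft_force: [0.0, -0.2, 0.3]
opening: 0.0853
```

>>> {"fn": "drive_tool", "kwargs": {"commands": [0, 0, 0, 0, 0, 0, 0, 0, -1, 0, 0, 0, 0, 0, -3, 0, 0, 0, 0, 0, -4, 0, 0, 0, 0, 0, -4, 0, 0, 0]}}

```text
t: 25.7
ee_pos: [0.5332, -0.276, 0.1394]
tool_rot: [-3.141, -0.0, -1.199]
ft_force: [0.3, -0.1, 0.7]
opening: 0.0854
```

>>> {"fn": "drive_tool", "kwargs": {"commands": [0, 0, -4, 0, 0, 0, 0, 0, -4, 0, 0, 0, 0, 0, -3, 0, 0, 0, 0, 0, 0, 0, 0, 0, 0, 0, 0, 0, 0, 0]}}

```text
t: 26.32
ee_pos: [0.5328, -0.2758, 0.2472]
tool_rot: [3.141, 0.0, -1.199]
ft_force: [0.6, -0.4, -1.0]
opening: 0.0852
```

```bash
python3 - <<'E'
from h import *
s=snap("wrist","pics/k.png"); w=P=cloud(s); st=robot.state(); print(st["ee_pos"],st["ft_force"],st["opening"],st["t"])
r0=np.array([.534,-.275]); d=np.hypot(w[...,0]-r0[0],w[...,1]-r0[1])
M=(d<.14)&(w[...,2]>.044)&(w[...,2]<.07)
n,L,sta,ce=cv2.connectedComponentsWithStats(M.astype(np.uint8)); j=1+sta[1:,4].argmax(); q=P[L==j]
print(cv2.minAreaRect((q[:,:2]*1000).astype(np.float32)),np.percentile(q[:,2],[5,50,95]))
u=np.array([np.cos(.372),np.sin(.372)]);x=(q[:,:2]-r0)@u; print([np.median(q[abs(x-a)<.006,2]).round(4) for a in(-.065,-.035,.04,.07)],x.min(),x.max())
a=snap("scene","pics/l.png"); o=dict(np.load("pics/a.npz"))
cv2.imwrite("pics/kl.png",cv2.resize(np.hstack([s["color"],a["color"]])[:,:,::-1],(800,300)))
E
```

```text
[ 0.53242982 -0.27556209  0.24625775] [ 0.18154195 -0.79570786 -0.3102024 ] 0.08519786880983733 26.375
((551.6998291015625, -271.26824951171875), (180.51295471191406, 44.186927795410156), 22.6905460357666) [0.04757832 0.05292096 0.05902404]
[np.float64(0.0543), np.float64(0.0523), np.float64(0.0521), np.float64(0.058)] -0.07227531656321337 0.10799366548008739
```

View pics/kl.png

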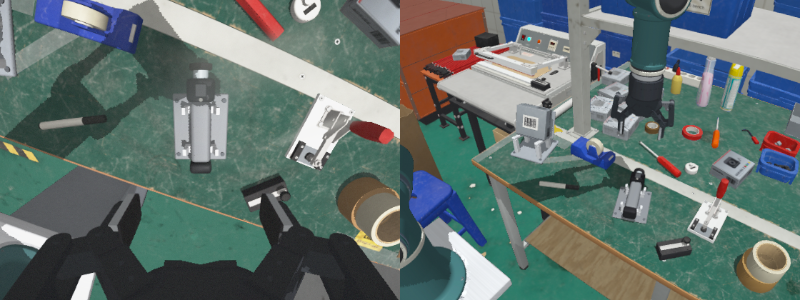

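The reader lies level in its rest (wrist view at (200,125)). Its heights match the start exactly, its position is within 2 mm and its yaw within 1.4°. The other things are unmoved and the gripper is clear.

```bash
python3 -c "
from plant import robot
print(robot.finish_job())"
```

```text
the job is handed in; nothing more can be done
None
```

The job is done and handed in at about 26 s. I took the reader from its rest, pressed its nose squarely onto the middle of the label, held it there, laid it back and let go.

- **Press:** The nose touched the label within about half a millimetre of where the cameras put the face. From there I pressed it in by about 5.9 mm. The measured force rose 4.4 N, which puts the nose at 6 to 6.6 mm; the two estimates differ by about 0.7 mm.
- **Aim and hold:** By the arm's own position reading, the nose was within 0.2 mm of the label centre I had measured, and within 0.002 rad of square. The camera location of that centre is good to about 1–2 mm. It stayed still for about 2.1 s.
- **Return:** The last picture shows the reader level in its rest at the same height as before. It is within 2 mm of its old position and about 1.4° different in yaw, which is partly measuring noise.
- **Other things:** The dispenser, pen and stop block look unmoved in the last pictures; I did not measure their final positions. The gripper is open and touching nothing, about 0.2 m above the reader.

No check failed.

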